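# Feed the candy tray past its spring catch

### The job

The candy tray on the feeder is held back by a spring catch. With shut fingertips press the long bar down behind the tray and, keeping it down, push the tray along its rails over the catch until it is fully home against the end stop; only then let the bar spring back up and move clear. Only press and push: do not lift or tip the tray, and leave the loose things on the table where they are.

Things in the scene. Friction and masses are not known exactly. Their poses are not given: they have to be found in the camera images.
- feeder: Fixed tray feeder, 129 mm wide (its x), 335 long (its y, -155 to +180). Origin on the table, on its centre line. The tray travels to +y (robot's left). Side ledges 38 to 56.5 mm off centre, 45 high, carry the tray; lips outside them, 56 high, guide it. Between them a 76 mm wide trough with the sprung bar. Open at -y; a stop bar 70 mm high closes the +y end, its inner face at y = 168 mm.
- tray: Loose aluminium tray of cut candy, 0.45 to 0.9 kg, 110 mm wide, 90 long (along the feeder), 32 high, walls vertical. Origin: centre of its underside, 45 mm above the table; axes parallel to the feeder's. Push its rear wall (45 mm to -y of the origin, top 77 mm above the table) at mid-width. Starts 6 to 50 mm short of the tooth (feeder y -35 to +9 mm); home at y = 123 mm.
- catch (a joint): How far the sprung bar is pressed straight down, 0 (up) to 0.015 m (bottomed). It stays level wherever it is pressed, takes about 4 N to start and 10 N at the bottom, and springs up when let go. From 8 mm down the tooth passes under the tray; 10 to 14 mm is good.
- bar_rear (a point): Middle of the rear (-y) end of the bar's top face. The bar is a flat steel strip 70 mm wide, 215 long, from feeder y = -145 to +70 mm, top 40 mm above the table when up. It runs on 5 mm below the tray; at least 60 mm of it is bare behind the tray at the start. A fingertip can slide along its top while pressing.
- catch_tooth (a point): Top centre of the catch tooth, a 10 x 10 mm block standing 13 mm above the bar near its front end, at feeder x = 23 to 33 mm (side away from the robot), y = 60 to 70 mm. It moves with the bar. Up, it stands 8 mm above the tray's underside and blocks the tray; with the tray home it rises behind the rear wall. A finger on the centre line passes beside it.
- dock (a point): Point fixed on the feeder where the tray's origin is when home (feeder x = 0, y = 123 mm, z = 45 mm).
- jar: Bystander, to be left alone: lidded jar, 64 mm across, 85 mm tall. Origin: centre of its underside.
- mug: Bystander, to be left alone: white mug, 72 mm across, 85 mm tall. Origin: centre of its underside.
- scraper: Bystander, to be left alone: spatula-shaped scraper 200 mm long lying on the robot side of the feeder. Origin: centre of its underside.
- brush: Bystander, to be left alone: brush 170 mm long lying beyond the feeder. Origin: centre of its underside.
- flavour: Bystander, to be left alone: amber bottle, 50 mm across, 130 mm tall. Origin: centre of its underside.
- bowl: Bystander, to be left alone: steel bowl, 110 mm across, 45 mm tall. Origin: centre of its underside.
- candy_a: Bystander, to be left alone: single cut candy standing on end, 26 mm across, 28 mm tall. Origin: centre of its underside.
- candy_b: Bystander, to be left alone: single cut candy standing on end, 26 mm across, 28 mm tall. Origin: centre of its underside.
There are look-alikes about, which are no part of the job. Leave any red look-alike of the tray alone.

How it is judged (in metres and radians):
On the way, in this order (a step that is already met when the one before it is completed fails the run):
1. the bar is held down while the tray is still behind the catch (value of joint catch above 0.007 m and y of tray in the frame of feeder below 0.03 m), for 0.1 s.
2. the tray reaches the end stop with the bar still held down (value of joint catch above 0.005 m and y of tray in the frame of feeder above 0.118 m), for 0.1 s.
At the end, for the whole second after the job is handed in: The tray rests flat on its rails within 5 mm of the end stop, at rest, and the bar has sprung back up (under 3 mm down) so that the tooth stands behind the tray (y of tray in the frame of feeder above 0.118 m and value of joint catch below 0.003 m and z of tray in the frame of feeder between 0.041 and 0.049 m and angle between tray's own z axis and vertical below 0.05 rad and linear speed of tray below 0.01 m/s); the robot touches nothing.
It fails at once if the tray is lifted or tipped off its rails (z of tray in the frame of feeder above 0.053 m or angle between tray's own z axis and vertical above 0.15 rad).
It fails at once if a loose bystander is moved more than 20 mm (distance of any of jar, mug, scraper, brush, flavour, bowl, candy_a, candy_b from where it was at the start of the episode above 0.02 m).
It also fails if it takes over 40 s, if anything falls off the work surface, if the arm or the gripper's body presses on something with over 40 N, if the wrist force passes 120 N, or if a joint passes its speed limit or range.

### The arm

A 6-joint arm with a two-finger parallel gripper is mounted at the origin on the work surface. World frame = base frame: x ahead of the robot, y to its left, z up, the work surface at z = 0. Lengths are in m, angles in degrees, forces in N, time in s.
With the tool pointing down it reaches from about 0.35 to 0.875 m from the base axis. Payload 4.2 kg.
Tool frame: the origin (TCP) lies at the very end of the fingers, on their centre line; the grasp point (between the pads) lies 19 mm behind it; z points along the fingers, y is the line along which they close (so a half turn about z gives the same grasp; the last joint's range is limited). The gripper opens to 87 mm and grips with 3 to 60 N. Pads are 19 mm wide; open, the fingers measure 117 mm over their backs; the gripper's body (75 mm by 190 mm) begins 51 mm behind the grasp point.
Start: joints at [-61.215, 22.042, 0.453, 0, -68.411, -14.817], TCP at [0.151, -0.606, 0.223] pointing down, gripper open.
Joint ranges: [-179.83, 179.83], [-69.29, 118.12], [-61.27, 80.66], [-181.25, 117.63], [-171.15, -9.14], [-177.46, 177.46]. Speed limits (degrees/s): [159.86, 159.86, 180, 180, 180, 180].

### API

Orientations are given as a 3x3 rotation matrix whose columns are the frame's x, y, z axes.
In Python, from station import sense, cams, r gives the robot as it stands. The module is installed in compiled form; this text tells all that it offers.
- The arm moves only by the tool step_arm, never from a script. Its argument "targets" is text: rows parted by semicolons, each of 4 numbers parted by spaces: the shift along the tool's x, y, z in cm, then the turn about the tool's z in degrees. In form: x y z turn; .... A call has 1 to 12 rows; each row shifts and turns the commanded pose from where the row before left it, along the tool's axes as they then stand; what a row does not reach is not made up. A row lasts 1/12 s, in which the tool goes at most 41.7 mm and 7.16 degrees, less where a joint would pass 70% of its speed; a pose out of reach is approached as far as the arm can. A call with a gripper value outside its range is refused whole. "claw" is the finger opening in cm, from 0 to 8.7, set as the call begins (left out, the last holds). The fingers move at their own pace and stop on an object; the grip force is fixed at half the most. Time passes only in rows, so rows that do not move let the fingers close. It gives the time, the measured TCP pose, the force, the opening and the grip force at its end, in the units of the state.
- sense(): the state, without advancing time (a new reading comes with each control period).
- cams.capture(name): name is "scene" or "top" or "wrist"; returns a dict with "frame" (384x512x3 uint8, blue, green, red), "vertical_fov" (degrees; the focal length in pixels is half the picture's height over the tangent of half this angle, whatever the lens; pixels are square), "cx", "cy" (the principal point, pixels), "eye" and "rotation" of the camera in the world; the wrist camera has in their place "tool_from_camera" (4x4, takes a point from camera to tool coordinates, whose origin is the TCP and whose axes are the flange's). Camera axes: x right, y down, z forward; pixel columns grow to the right and rows downward; lengths in m; the calibration is good to about 2 mm. A picture is of the moment at which its call begins: read the wrist's pose just before it. There is no depth.
- r.finish_job(): hands the job in; it is judged then, once.
The state is a dict: "time_s": time; "joints": joint angles; "joint_velocities": joint speeds; "effort": joint torques, N m; "tcp_pos": TCP position; "ee_rot": TCP orientation; "wrist_force": force on the tool from outside, world axes, zero at the start; "moment": the same for the moment, N m; "gripper_width": opening from 0.0 (shut) to 1.0 (fully open); "gripper_force": force on a finger pad.
Only numpy, scipy, OpenCV 4.12 (cv2) and the standard library are available. Lean on these libraries where they do the work, as an engineer would, in place of code of your own. Each camera call takes 0.05 s, during which the arm holds its last target. There are 200 camera calls.

## Working session

There is one attempt and no reset: what is moved stays moved. The work goes in short steps, Python scripts to look and compute and a tool call to move; the robot and the scene stay as the last step left them, time stands still between calls to the robot, and variables do not carry over. Pictures are saved under pics/ and viewed, at most 10 in all, crops included, and the job is handed in when it is done.

Besides the shell and the picture viewer there is one more tool, called after ">>>" in YAML: its name, and indented under it one key for each argument. step_arm: Moves the arm, as the interface text tells. Its arguments: {"type":"object","properties":{"targets":{"type":"string"},"claw":{"type":"number"}},"required":["targets"]}

```bash
mkdir -p pics
cat > h.py <<'E'
import numpy as np, cv2
from station import sense, cams, r
def cap(n):
    c=cams.capture(n); c['f']=c['frame'].shape[0]/2/np.tan(np.radians(c['vertical_fov'])/2); return c
def ray(c,u,v,z):
    d=np.array(c['rotation'])@np.array([(u-c['cx'])/c['f'],(v-c['cy'])/c['f'],1.]); e=np.array(c['eye']); return e+d*(z-e[2])/d[2]
def proj(c,p):
    q=np.array(c['rotation']).T@(np.array(p)-np.array(c['eye'])); return c['f']*q[:2]/q[2]+[c['cx'],c['cy']]
E
python3 - <<'E'
from h import *
s=sense(); print(s['tcp_pos'],s['ee_rot'],s['wrist_force'],s['time_s'])
import pickle
d={}
for n in('top','scene'):
    c=cap(n); d[n]=c; print(n,c['eye'],c['f'],c['cx'],c['cy'],np.round(c['rotation'],3).tolist())
    cv2.imwrite(f'pics/{n}1.png',cv2.resize(c['frame'],(768,576),interpolation=cv2.INTER_CUBIC))
pickle.dump(d,open('c1.pkl','wb'))
E
```

```text
[ 0.15072268 -0.60593334  0.2214913 ] [[-9.70482868e-01 -2.41169294e-01 -6.12242981e-04]
 [-2.41170050e-01  9.70480717e-01  2.04586458e-03]
 [ 1.00770291e-04  2.13313120e-03 -9.99997720e-01]] [ 0.33550501  0.52615097 -0.61022345] 0.0
top [ 0.47130097 -0.01723225  1.08778235] 377.5993122224216 252.66272362405005 188.25161183505102 [[0.013, -0.998, 0.067], [-1.0, -0.015, -0.019], [0.02, -0.067, -0.998]]
scene [ 1.33714528 -0.48419135  0.88263818] 456.21992291940825 253.71172816055315 190.03900622182238 [[0.503, 0.578, -0.642], [0.864, -0.336, 0.375], [0.001, -0.744, -0.668]]
```

View pics/top1.png

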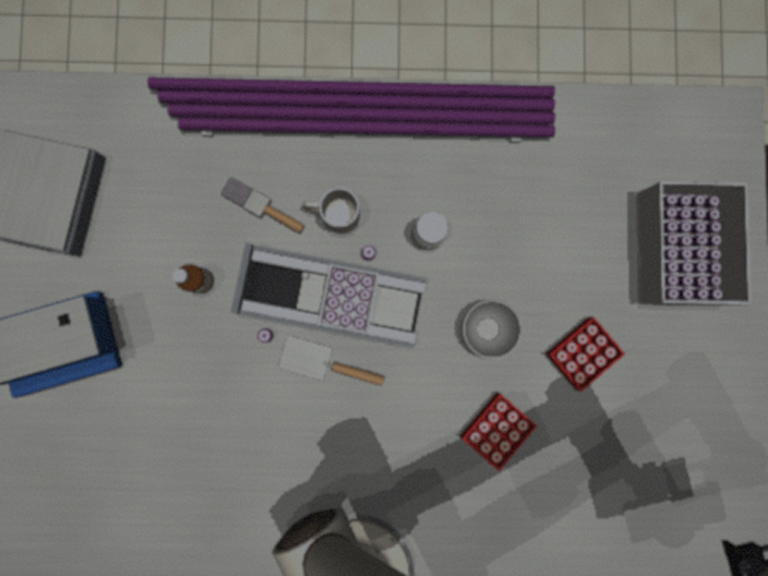

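View pics/scene1.png

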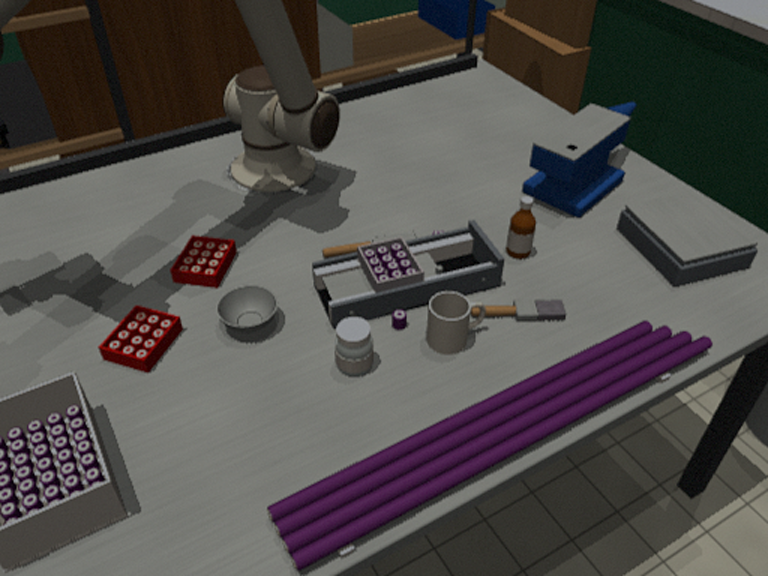

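The top view shows the feeder around (330,295), with its stop bar at the left end (243,280), which is +y. The aluminium tray sits on its rails at (348,297). There are three tray look-alikes: red trays at (585,353) and (498,431), and a box at (692,245). None of the three is on the feeder. I'll confirm in an enlarged crop.

Run:
```python
from h import *
import pickle
c=pickle.load(open('c1.pkl','rb'))['top']
f=c['frame'][155:240,150:290]
f=cv2.convertScaleAbs(f,alpha=1.3)
cv2.imwrite('pics/crop1.png',cv2.resize(f,None,fx=5.7,fy=5.7,interpolation=cv2.INTER_CUBIC))
```

```text
(no output)
```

View pics/crop1.png

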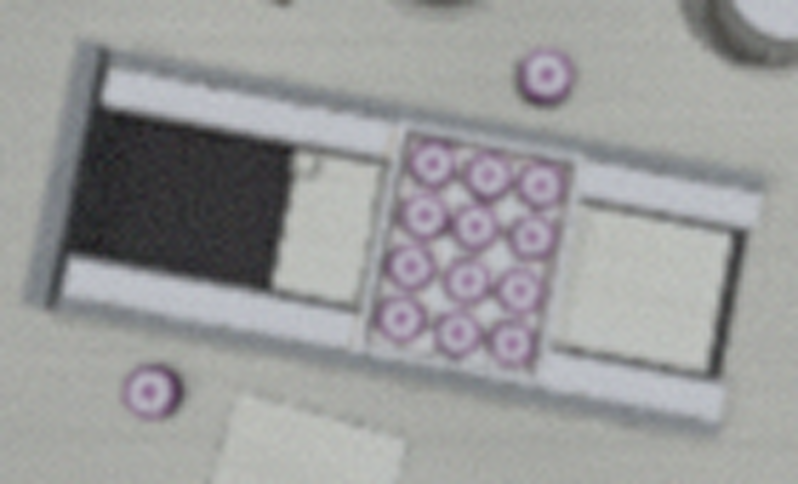

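The crop confirms the aluminium tray (380–580, 125–375), with the stop on the left. The bare bar spans (565–733, 200–372), the tooth is near (305,165), and the bar's front edge runs (291,150)–(272,288). I'll work out the poses from the bar corners.

Run:
```python
from h import *
import pickle
from scipy.spatial.transform import Rotation as R
c=pickle.load(open('c1.pkl','rb'))['top']
P=lambda x,y,z: ray(c,150+(x+.5)/5.7-.5,155+(y+.5)/5.7-.5,z)
# (crop px) -> feeder (x away,y,z)
m=[((291,150),(.035,.070,.040)),((272,288),(-.035,.070,.040)),((733,232),(.035,-.145,.040)),((714,372),(-.035,-.145,.040)),
((764,187),(.0645,-.155,.056)),((717,432),(-.0645,-.155,.056)),((82,40),(.0645,.180,.070)),((26,300),(-.0645,.180,.070)),((104,50),(.0645,.168,.070)),((52,307),(-.0645,.168,.070))]
W=np.array([P(*p,f[2])[:2] for p,f in m]); F=np.array([f[:2] for _,f in m])
Wc,Fc=W.mean(0),F.mean(0)
U,S,V=np.linalg.svd((F-Fc).T@(W-Wc)); D=np.diag([1,np.linalg.det(V.T@U.T)]); M=V.T@D@U.T
o=Wc-M@Fc; yaw=np.degrees(np.arctan2(M[1,0],M[0,0]))
print('o',o,'yaw',yaw); print(np.round((W-(F@M.T+o))*1000,1).tolist())
for p in[(404,122),(580,160),(545,378),(366,350)]: print('tray',np.round(M.T@(P(*p,.077)[:2]-o),4))
print(np.round(M.T@(P(308,170,.053)[:2]-o),4))
for y in(-.125,-.10,-.06,.07): print(y,o+M@[0,y])
s=sense(); Rt=np.array(s['ee_rot'])
t=o+M@[0,-.10]; d=np.r_[t,.12]-s['tcp_pos']; print('tool shift cm',Rt.T@d*100)
print('tool yaw of y axis vs feeder', np.degrees(np.arctan2(Rt[1,1],Rt[0,1])),'feeder y',yaw+90)
```

```text
o [0.51420917 0.03961709] yaw -10.18767878488429
[[-0.6, 5.0], [0.9, 0.3], [0.5, 0.6], [1.1, -3.2], [-5.7, 2.3], [3.7, 1.0], [-0.9, -1.6], [2.7, -1.8], [-3.3, -0.3], [1.7, -2.3]]
tray [0.0543 0.0205]
tray [ 0.0526 -0.0643]
tray [-0.051  -0.0677]
tray [-0.0541  0.0169]
[0.0248 0.0632]
-0.125 [ 0.49210004 -0.08341212]
-0.1 [ 0.49652186 -0.05880628]
-0.06 [ 0.50359679 -0.01943693]
0.07 [0.52659029 0.10851345]
tool shift cm [-46.75699411  44.73790492  10.23966715]
tool yaw of y axis vs feeder 103.96092634747939 feeder y 79.81232121511572
```

>>> step_arm:
  targets: "0 0 0 4.8;0 0 0 4.8;0 0 0 4.8;0 0 0 4.8;0 0 0 4.9;0 0 0 0"
  claw: 0

```text
time_s: 0.6
tcp_pos: [0.1508, -0.6062, 0.2219]
ee_rot: [[-0.984, 0.177, -0.0], [0.177, 0.984, 0.001], [0.001, 0.001, -1.0]]
wrist_force: [1.2, 0.1, 0.4]
gripper_width: 0.632
gripper_force: 0.0
```

```bash
cat > g.py <<'E'
from h import *
o=np.array([.51421,.03962]); a=np.radians(-10.19); M=np.array([[np.cos(a),-np.sin(a)],[np.sin(a),np.cos(a)]])
def st(t=(0,-.10,.12)):
    s=sense(); Rt=np.array(s['ee_rot']); p=np.array(s['tcp_pos'])
    print('t',s['time_s'],'feeder',np.round(M.T@(p[:2]-o),4),'z',p[2],'F',np.round(s['wrist_force'],1),'w',s['gripper_width'],'yaw y',np.degrees(np.arctan2(Rt[1,1],Rt[0,1])))
    print('shift cm',np.round(Rt.T@(np.r_[o+M@np.array(t[:2]),t[2]]-p)*100,2))
E
python3 -c "
from g import *
st()
c=__import__('pickle').load(open('c1.pkl','rb'))['top']
for n,u,v,z in(('bottle',188,275,.13),('mug',340,208,.085),('jar',432,225,.085),('bowl',490,325,.045)): print(n,M.T@(ray(c,u/1.5,v/1.5,z)[:2]-o))"
```

```text
t 0.6 feeder [-0.2434 -0.6999] z 0.22193863019823062 F [1.2 0.1 0.4] w 0.6322970809226268 yaw y 79.78132743591553
shift cm [-24.32  59.99  10.25]
bottle [-0.01461315  0.24804364]
mug [0.1554211  0.02317005]
jar [ 0.15714778 -0.14421297]
bowl [ 0.00254214 -0.28676676]
```

>>> step_arm:
  targets: "-1.2 3 0 0;-1.2 3 0 0;-1.2 3 0 0;-1.2 3 0 0;-1.2 3 0 0;-1.2 3 0 0;-1.2 3 0 0;-1.2 3 0 0;-1.2 3 0 0;-1.2 3 0 0"

```text
time_s: 1.43
tcp_pos: [0.3222, -0.3308, 0.2225]
ee_rot: [[-0.985, 0.174, -0.0], [0.174, 0.985, 0.0], [0.0, 0.0, -1.0]]
wrist_force: [1.5, -0.2, 0.4]
gripper_width: 0.006
gripper_force: 0.0
```

>>> step_arm:
  targets: "-1.2 3 0 0;-1.2 3 0 0;-1.2 3 0 0;-1.2 3 0 0;-1.2 3 0 0;-1.2 3 0 0;-1.2 3 0 0;-1.2 3 0 0;-1.2 3 0 0;-1.2 3 0 0;0 0 0 0;0 0 0 0"

```text
time_s: 2.43
tcp_pos: [0.4931, -0.0567, 0.222]
ee_rot: [[-0.985, 0.171, -0.001], [0.171, 0.985, -0.0], [0.001, -0.0, -1.0]]
wrist_force: [-0.5, -0.1, 0.3]
gripper_width: 0.01
gripper_force: 0.0
```

Run:
```python
from g import *
st()
s=sense(); c=cams.capture('wrist'); print(np.round(c['tool_from_camera'],3).tolist(),c['vertical_fov'],c['cx'],c['cy'])
cv2.imwrite('pics/w1.png',cv2.resize(c['frame'],(768,576)))
import pickle; pickle.dump((s,c),open('w1.pkl','wb'))
```

```text
t 2.4333 feeder [-0.0037 -0.0986] z 0.22202752736251294 F [-0.5 -0.1  0.3] w 0.010186292080401935 yaw y 80.128385022733
shift cm [-0.38 -0.14 10.2 ]
[[-0.001, -0.954, -0.3, 0.084], [1.0, -0.0, -0.0, 0.001], [0.0, -0.3, 0.954, -0.161], [0.0, 0.0, 0.0, 1.0]] 62.43735074233359 254.8727700605949 191.88841364109635
```

View pics/w1.png

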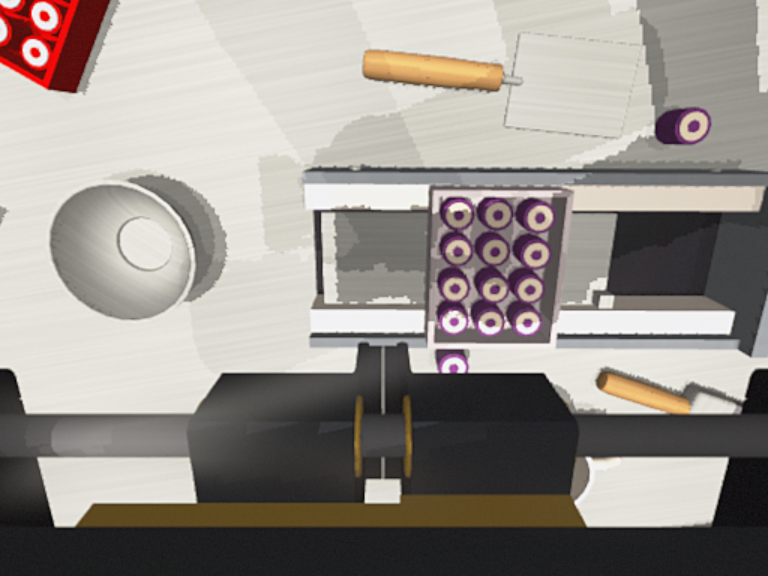

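The wrist view shows the feeder as level in the picture. The tray's rear rim runs (431,187)–(428,345), the rear ends of the lips are at (304,170) and (311,346), and the bar's rear edge is at about x=323. I'll use these to check the pose.

Run:
```python
from g import *
import pickle
s,c=pickle.load(open('w1.pkl','rb')); T=np.array(c['tool_from_camera']); Rt=np.array(s['ee_rot'])
c['rotation']=Rt@T[:3,:3]; c['eye']=Rt@T[:3,3]+s['tcp_pos']; c['f']=192/np.tan(np.radians(c['vertical_fov'])/2)
for n,u,v,z in(('lip rear robot',304,170,.056),('lip rear far',311,346,.056),('bar rear',323,211,.04),('bar rear far',322,298,.04),('tray rr',431,187,.077),('tray rf',428,345,.077),('tray fr',572,190,.077),('tray ff',555,347,.077),('lip robot outer mid',600,170,.056),('lip far outer',700,347,.056),('tooth top',606,296,.053)): print(n,np.round(M.T@(ray(c,(u-.5)/1.5,(v-.5)/1.5,z)[:2]-o),4))
```

```text
lip rear robot [-0.0673 -0.1506]
lip rear far [ 0.0613 -0.1511]
bar rear [-0.0376 -0.1407]
bar rear far [ 0.0286 -0.1437]
tray rr [-0.0585 -0.0672]
tray rf [ 0.0505 -0.0654]
tray fr [-0.0571  0.0224]
tray ff [0.0516 0.024 ]
lip robot outer mid [-0.0683  0.0478]
lip far outer [0.0605 0.1412]
tooth top [0.0216 0.0662]
```

>>> step_arm:
  targets: "-0.1 0 2 0;0 0 2 0;0 0 2 0;0 0 2 0;0 0 2 0;0 0 2 0;0 0 2 0;0 0 1.5 0;0 0 1 0;0 0 0.5 0;0 0 0 0"

```text
time_s: 3.4
tcp_pos: [0.4925, -0.0592, 0.0517]
ee_rot: [[-0.984, 0.177, -0.003], [0.177, 0.984, -0.0], [0.002, -0.001, -1.0]]
wrist_force: [0.4, 0.4, 0.8]
gripper_width: 0.005
gripper_force: 0.0
```

>>> step_arm:
  targets: "0 0 0.4 0;0 0 0.4 0;0 0 0.4 0;0 0 0.4 0;0 0 0.4 0;0 0 0.2 0;0 0 0 0;0 0 0 0;0 0 0 0"

```text
time_s: 4.15
tcp_pos: [0.4941, -0.0583, 0.0314]
ee_rot: [[-0.985, 0.175, 0.001], [0.175, 0.985, -0.0], [-0.001, -0.0, -1.0]]
wrist_force: [-1.7, -0.6, 6.9]
gripper_width: 0.003
gripper_force: 3.6
```

```bash
python3 -c "from g import *
st((-.002,-.06,.028))"
```

```text
t 4.15 feeder [-0.0024 -0.0999] z 0.0313655798977762 F [-1.7 -0.6  6.9] w 0.003473701376660838 yaw y 79.91544283374559
shift cm [-0.05  3.99  0.34]
```

>>> step_arm:
  targets: "0 0 0.2 0;0 0 0.2 0;0 0 0 0;0 0 0 0;0 0 0 0"

```text
time_s: 4.57
tcp_pos: [0.4941, -0.0583, 0.0276]
ee_rot: [[-0.985, 0.175, 0.001], [0.175, 0.985, -0.0], [-0.001, -0.0, -1.0]]
wrist_force: [-1.9, -0.2, 9.1]
gripper_width: 0.004
gripper_force: 4.3
```

```bash
python3 -c "from g import *
st((-.002,-.06,.028))"
```

```text
t 4.5667 feeder [-0.0024 -0.0999] z 0.02758254359937376 F [-1.9 -0.2  9.1] w 0.0037823637360714607 yaw y 79.91971017403368
shift cm [-0.05  3.99 -0.04]
```

>>> step_arm:
  targets: "0 0.3 0 0;0 0.4 0 0;0 0.4 0 0;0 0.4 0 0;0 0.4 0 0;0 0.4 0 0;0 0.4 0 0;0 0.4 0 0;0 0.4 0 0;0 0.4 0 0;0 0.4 0 0;0 0 0 0"

```text
time_s: 5.57
tcp_pos: [0.5004, -0.0176, 0.0276]
ee_rot: [[-0.985, 0.175, -0.002], [0.175, 0.985, -0.003], [0.002, -0.003, -1.0]]
wrist_force: [-2.4, -7.9, 10.8]
gripper_width: 0.005
gripper_force: 5.7
```

```bash
python3 -c "from g import *
st((-.002,.063,.028))"
```

```text
t 5.5667 feeder [-0.0035 -0.0587] z 0.027589061496089164 F [-2.4 -7.9 10.8] w 0.005393352300285614 yaw y 79.91823736156078
shift cm [-0.17 12.17 -0.08]
```

>>> step_arm:
  targets: "-0.05 0.4 0 0;0 0.4 0 0;-0.05 0.4 0 0;0 0.4 0 0;0 0.4 0 0;0 0.4 0 0;0 0.4 0 0;0 0.4 0 0;0 0.4 0 0;0 0.4 0 0;0 0.4 0 0;0 0 0 0"

```text
time_s: 6.57
tcp_pos: [0.5087, 0.0253, 0.0276]
ee_rot: [[-0.985, 0.175, -0.003], [0.175, 0.985, -0.003], [0.003, -0.004, -1.0]]
wrist_force: [-3.1, -7.9, 12.0]
gripper_width: -0.0
gripper_force: 6.1
```

Run:
```python
from g import *
st((-.002,.063,.028))
c=cap('top'); cv2.imwrite('pics/top2.png',cv2.resize(c['frame'][130:260,130:310],None,fx=4,fy=4,interpolation=cv2.INTER_CUBIC))
```

```text
t 6.5667 feeder [-0.0028 -0.0151] z 0.027559668817378553 F [-3.1 -7.9 12. ] w -0.0004193383380927921 yaw y 79.9111129467472
shift cm [-0.1   7.81 -0.07]
```

View pics/top2.png

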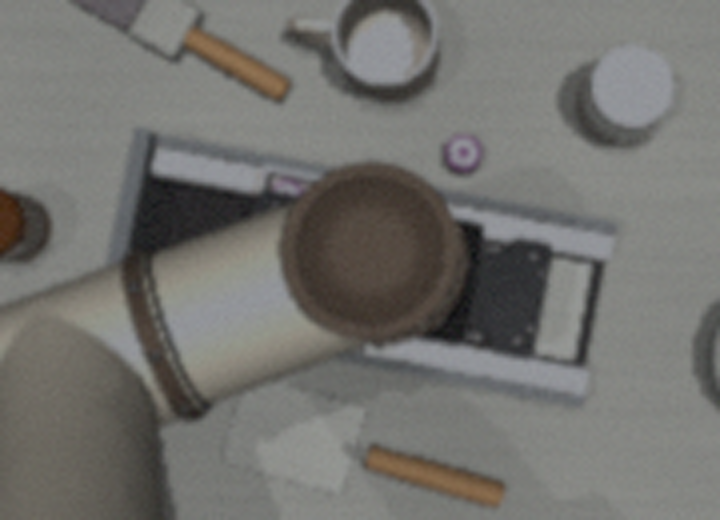

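The picture shows the tray's front edge at about (270,185), already past the tooth, and the bystanders have not moved. I'll keep pushing.

>>> step_arm:
  targets: "0 0.5 0 0;0 0.5 0 0;0 0.5 0 0;0 0.5 0 0;0 0.5 0 0;0 0.5 0 0;0 0.5 0 0;0 0.5 0 0;0 0.5 0 0;0 0.5 0 0;0 0.5 0 0;0 0.5 0 0"

```text
time_s: 7.62
tcp_pos: [0.5189, 0.0832, 0.0276]
ee_rot: [[-0.984, 0.176, -0.004], [0.176, 0.984, -0.005], [0.003, -0.005, -1.0]]
wrist_force: [-2.9, -12.0, 11.9]
gripper_width: 0.007
gripper_force: 7.9
```

>>> step_arm:
  targets: "0 0.4 0 0;0 0.3 0 0;0 0.3 0 0;0 0.2 0 0;0 0.2 0 0;0 0 0 0"

```text
time_s: 8.12
tcp_pos: [0.5214, 0.0972, 0.0276]
ee_rot: [[-0.984, 0.176, -0.004], [0.176, 0.984, -0.005], [0.003, -0.005, -1.0]]
wrist_force: [-3.4, -9.9, 11.5]
gripper_width: 0.006
gripper_force: 7.2
```

```bash
python3 -c "from g import *
st((-.002,.063,.028))"
```

```text
t 8.1167 feeder [-0.0031  0.0579] z 0.027591441842889194 F [-3.4 -9.9 11.5] w 0.006247922085814729 yaw y 79.87788391413491
shift cm [-0.11  0.51 -0.04]
```

Not at the stop yet: the force is steady at about 10 N. I'll creep forward.

>>> step_arm:
  targets: "0 0.1 0 0;0 0.1 0 0;0 0.1 0 0;0 0.1 0 0;0 0.1 0 0;0 0 0 0"

```text
time_s: 8.62
tcp_pos: [0.5221, 0.1017, 0.0276]
ee_rot: [[-0.984, 0.176, -0.005], [0.176, 0.984, -0.005], [0.004, -0.006, -1.0]]
wrist_force: [-2.2, -11.1, 13.3]
gripper_width: 0.007
gripper_force: 7.6
```

>>> step_arm:
  targets: "0 0.1 0 0;0 0.1 0 0;0 0.1 0 0;0 0 0 0"

```text
time_s: 8.95
tcp_pos: [0.5222, 0.1026, 0.0276]
ee_rot: [[-0.984, 0.176, -0.006], [0.176, 0.984, -0.008], [0.005, -0.009, -1.0]]
wrist_force: [-0.9, -19.9, 13.1]
gripper_width: 0.003
gripper_force: 12.1
```

```bash
python3 -c "from g import *
st((-.002,.066,.028))"
```

```text
t 8.95 feeder [-0.0033  0.0634] z 0.027593348674431997 F [ -0.9 -19.9  13.1] w 0.002968926154173384 yaw y 79.84452644559275
shift cm [-0.13  0.26 -0.04]
```

The tray is against the stop: the push force rose to 20 N while the tool advanced under 1 mm, and the TCP is where home should be. I'll hold briefly, back off the wall with the bar still down, then lift.

>>> step_arm:
  targets: "0 0 0 0;0 0 0 0;0 0 0 0;0 -0.2 0 0;0 -0.3 0 0;0 -0.4 0 0;0 -0.4 0 0;0 0 0 0;0 0 0 0"

```text
time_s: 9.7
tcp_pos: [0.5245, 0.0965, 0.0285]
ee_rot: [[-0.985, 0.175, 0.006], [0.175, 0.985, 0.002], [-0.005, 0.003, -1.0]]
wrist_force: [-0.1, 2.0, 8.6]
gripper_width: 0.0
gripper_force: 4.2
```

>>> step_arm:
  targets: "0 0 -0.4 0;0 0 -0.4 0;0 0 -0.4 0;0 0 -0.4 0;0 0 -1 0;0 0 -1.5 0;0 0 -2 0;0 0 -2 0;0 0 -3 0;0 0 -3 0;0 0 -3 0;0 0 -2 0"

```text
time_s: 10.7
tcp_pos: [0.5222, 0.095, 0.2206]
ee_rot: [[-0.984, 0.176, 0.002], [0.176, 0.984, 0.001], [-0.002, 0.001, -1.0]]
wrist_force: [-0.1, -0.1, 0.2]
gripper_width: 0.005
gripper_force: 0.0
```

>>> step_arm:
  targets: "0 -2 0 0;0 -3 0 0;0 -3 0 0;0 -3 0 0;0 -3 0 0;0 -3 0 0;0 -3 0 0;0 -3 0 0;0 -2 0 0;0 0 0 0;0 0 0 0"

```text
time_s: 11.62
tcp_pos: [0.4771, -0.1517, 0.2173]
ee_rot: [[-0.984, 0.178, -0.001], [0.178, 0.984, 0.0], [0.001, 0.0, -1.0]]
wrist_force: [0.6, 1.0, 0.2]
gripper_width: 0.006
gripper_force: 0.0
```

Run:
```python
from g import *
st()
c=cap('top'); cv2.imwrite('pics/top3.png',cv2.resize(c['frame'][130:260,130:310],None,fx=4,fy=4,interpolation=cv2.INTER_CUBIC))
c=cap('scene'); cv2.imwrite('pics/scene3.png',cv2.resize(c['frame'][130:250,190:370],None,fx=4.4,fy=4.4,interpolation=cv2.INTER_CUBIC))
```

```text
t 11.6167 feeder [-0.0026 -0.1949] z 0.21725168064902503 F [0.6 1.  0.2] w 0.005686404027543852 yaw y 79.72454779197
shift cm [-0.26  9.49  9.73]
```

View pics/top3.png

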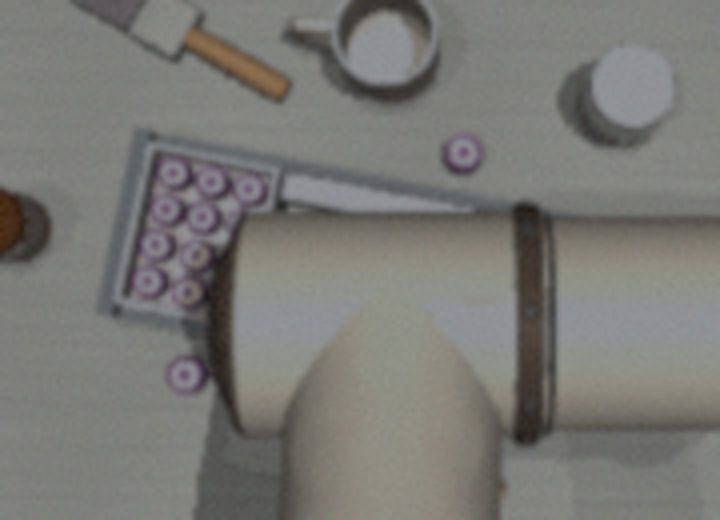

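View pics/scene3.png

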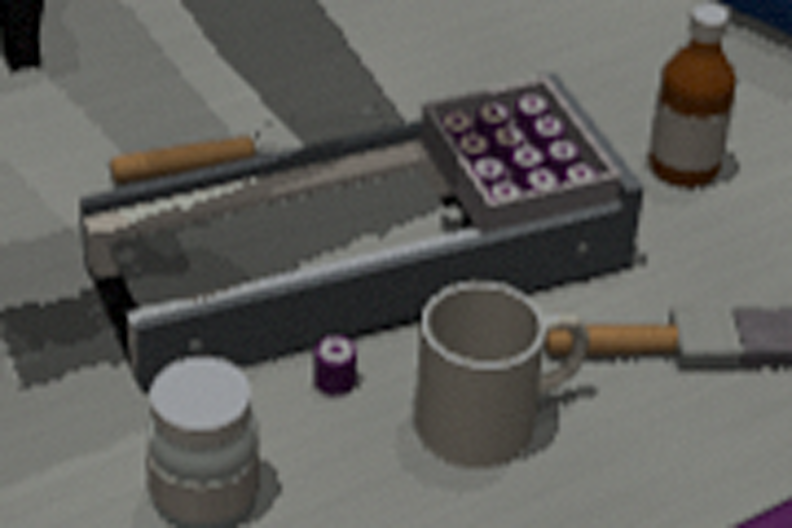

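The tray is flat against the stop, spanning (425–620, 75–230) in the scene crop. The bar is up, with the tooth standing behind the tray at (452,213). The bystanders are where they started and the arm is clear, so I'm handing in.

```bash
python3 -c "from h import *
print(r.finish_job())"
```

```text
the job is handed in; nothing more can be done
None
```

The tray is home against the end stop with the bar sprung up and the tooth behind it, the arm is clear, and the job is handed in; the judge returned no verdict.

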